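# Press the glued piece by counted clicks

### The arm

A 7-joint arm with a two-finger parallel gripper is mounted at the origin on a cart in front of the work surface, level with it; the furniture and walls round the work are solid. World frame = base frame: x ahead of the robot, y to its left, z up, the work surface at z = 0. Lengths are in m, angles in rad, forces in N, time in s.
With the tool pointing down it reaches from about 0.4 to 0.9 m from the base axis. Payload 5.6 kg.
Tool frame: the origin (TCP) lies midway between the tips of the shut fingers; the grasp point (between the pads) lies 19 mm behind it; z points along the fingers, y is the line along which they close (so a half turn about z gives the same grasp; the last joint's range is limited). The gripper opens to 92 mm and grips with 3 to 60 N. Pads are 20 mm wide; open, the fingers measure 128 mm over their backs; the gripper's body (75 mm by 189 mm) begins 69 mm behind the grasp point.
Start: joints at [1.264, 0.468, -0.012, 1.603, 0.006, 1.071, -0.056], TCP at [0.169, -0.628, 0.215] pointing down, gripper open.
Joint ranges: [-2.53, 2.53], [-0.31, 2.02], [-1.57, 1.55], [0.28, 2.44], [-1.29, 4.43], [0.15, 1.84], [-2.92, 2.92]. Speed limits (rad/s): [2.57, 2.57, 3.14, 3.14, 3.14, 3.14, 3.14].

### API

Orientations are given as a 3x3 rotation matrix whose columns are the frame's x, y, z axes.
In Python, from station import env, effector, solver, viewer, workorder, search_frame, tip_of gives the robot as it stands. Calls block until the motion is done:
- env.reach(position, orientation): joint-space move of the TCP to a pose.
- env.movel(position, frame=None, rate=0.15): straight line of the TCP; frame=None keeps the orientation; rate is the mean speed in m/s.
- env.goto_joints(angles): joint-space move.
- effector.release() and effector.grasp(squeeze=None): open the fingers fully, or close them until they stop; squeeze is the grip in N (None keeps the last).
- env.pause(seconds).
- solver.inverse_kinematics(position, orientation): joint angles nearest the present ones, or None.
- env.sense(): the state.
- viewer.read_camera(name): name is "scene" or "top"; returns (picture, depth): 400x640x3 uint8, red, green, blue; 400x640 float32, m along the optical axis (not along the pixel's ray), 0 where there is no reading.
- viewer.camera_info(name): a dict with "intrinsics" (3x3 intrinsics, pixels), "eye" and "rotation" of the camera in the world. Camera axes: x right, y up, looking along -z (the intrinsics and any distortion apply to the point x, -y, -z); pixel columns grow to the right and rows downward; lengths in m; the calibration is good to about 2 mm. A picture is of the moment at which its call begins. camera_info takes no time and is no camera call.
A pose or a line that the arm cannot do raises env.PlanningError and nothing moves.
- workorder.finish_job(): hands the job in; it is judged then, once.
Trained networks look in the newest picture that a camera, given by its name, has taken for a name from the list of things; names that differ only in an ending like _2 or _b are one class to them, and where a whole thing is asked for, a point or a joint stands for the part that bears it (a point fixed in the world has none). Each returns a list of dicts, best first, with "score" (0 to 1); they miss things now and then, are a little off and sometimes report something else, mostly with a low value. They report only what shows in the picture. A call takes as long as a camera call. They do not tell look-alikes from the thing itself.
- search_frame(camera, name): "at" ([x, y, z] in m, in world coordinates, good to about 4 mm: the middle of the surface that is visible of it).
- tip_of(camera, name): "at" ([x, y, z] in m, in world coordinates, good to about 4 mm: a listed point, or the origin of a listed thing).
The state is a dict: "t": time; "joint_positions": joint angles; "joint_velocities": joint speeds; "tau": joint torques, N m; "ee_pos": TCP position; "tcp_rot": TCP orientation; "wrist_force": force on the tool from outside, world axes, zero at the start; "moment": the same for the moment, N m; "gripper_width": finger opening in m; "grasp_force": force on a finger pad.
Only numpy, scipy, OpenCV 4.12 (cv2) and the standard library are available. Lean on these libraries where they do the work, as an engineer would, in place of code of your own. Each camera call takes 0.05 s, during which the arm holds its last target. There are 200 camera calls.

### The job

Look which freshly glued piece lies under the pad of the glue press, then take the lever by its upright handle and turn it clockwise (seen from above) from rest, counting its clicks: three clicks if the flat cork sanding block is in the press, five clicks if it is the split log with bark, and not a click more on the way. The lever springs back when let go, so finish still gripping the handle with the lever held at the last click; leave both pieces where they lie.

Things in the scene. Friction and masses are not known exactly. Their poses are not given: they have to be found in the camera images.
- press: Glue press: grey painted C-frame bolted to the bench, 120 mm wide, 148 mm high to the top of the lever hub (handle up to 202 mm). Origin on the bench top (z = 0) straight below the common vertical axis of pad and lever. Its +x points from the pad to the column at the back (foot 62 to 162 mm behind the axis). Turned up to 0.3 rad either way; fixed.
- lever_axis (a point): Point on the vertical turning axis of the lever, 180 mm above the bench, straight above the press's origin; axes parallel to the press's.
- handle_grip (a point): Middle of the grip part of the handle, on its centre line, 180 mm above the bench, 100 mm from the lever axis.
- handle: Upright round wooden handle on the lever's end, free to spin about its own upright axis: 21 mm diameter, from 140 mm (origin, on its centre line) to 202 mm above the bench. Best gripped from above at 180 mm height. At rest the lever points to the near right: 52 degrees from the press's -x toward its -y. Turning it takes 2 to 11 N at the handle.
- press_lever (a joint): Turn of the lever in rad: 0 at rest, growing clockwise from above (from the near right across the near side to the left), stop at 1.60. A spring always drives it back to 0. A sprung roller rides over teeth: a click each 0.2094 rad (21 mm at the handle); click n falls home at n x 0.2094. Resistance is greatest just past each click and drops off at the crest half way to the next.
- pad: The round pressing pad, 54 mm diameter, with a rubber face, on the sprung ram under the arm of the press; origin at the centre of its underside, 37 mm above the bench at rest. It meets the piece after about two clicks and then yields on its spring, pressing with a few newtons.
- sanding_block: Cork sanding block with its paper just glued: a flat, sharp-edged rectangular block 66 x 110 x 29 mm (x, y, z), loose; origin at the centre of its underside. Lies either under the pad or, waiting, on the steel sheet that covers the right of the bench.
- split_log: Split branch with bark and a glued crack: rounded above, flat side down, 43 x 122 x 30 mm (x, y, z), loose; origin at the centre of its underside. Lies in the other one of the two places.
There are look-alikes about, which are no part of the job. Leave any yellow look-alike of the sanding_block alone. Of the things that look like the split_log, the smaller one is meant.

How it is judged:
On the way:
1. first click, with the handle in the fingers (contact force between the fingers and handle above 1 N and value of joint press_lever above 0.1257 rad), for 0.1 s.
At the end, for the whole second after the job is handed in: The fingers hold the handle (more than 1 N), the lever is still and stands at click 3 with the sanding block, or click 5 with the split log, under the pad (within 0.45 of a click, 0.094 rad), and the pad presses on that piece (contact force between the fingers and handle above 1 N and ((horizontal distance between sanding_block and press below 0.06 m and contact force between pad and sanding_block above 0.5 N and value of joint press_lever between 0.5341 and 0.7226 rad) or (horizontal distance between split_log and press below 0.06 m and contact force between pad and split_log above 0.5 N and value of joint press_lever between 0.9529 and 1.1414 rad)) and velocity of joint press_lever between -0.1 and 0.1 rad/s); the arm keeps its last pose, push and grip.
It fails at once if lever taken past the count for the sanding_block (more than 3.6 clicks) (horizontal distance between sanding_block and press below 0.06 m and value of joint press_lever above 0.754 rad).
It fails at once if lever taken past the count for the split_log (more than 5.6 clicks) (horizontal distance between split_log and press below 0.06 m and value of joint press_lever above 1.1729 rad).
It fails at once if the sanding_block pushed from its place (more than 20 mm) (distance of sanding_block from where it was at the start of the episode above 0.02 m).
It fails at once if the split_log pushed from its place (more than 20 mm) (distance of split_log from where it was at the start of the episode above 0.02 m).
It also fails if it takes over 45 s, if anything falls off the work surface, if the arm or the gripper's body presses on something with over 40 N, if the wrist force passes 120 N, or if a joint passes its speed limit or range.

## Working session

There is one attempt and no reset: what is moved stays moved. The work goes in short steps, each a Python script; the robot and the scene stay as the last script left them, time stands still between calls to the robot, and variables do not carry over. Pictures are saved under pics/ and viewed, at most 10 in all, crops included, and the job is handed in when it is done.

```bash
mkdir -p pics
python3 - <<'E'
from station import *
import cv2,numpy as np
for c in("scene","top"):
    p,d=viewer.read_camera(c); cv2.imwrite(f"pics/{c}0.png",p[:,:,::-1])
    print(c,viewer.camera_info(c)["eye"])
    for n in("lever_axis","handle_grip","handle","press","pad","sanding_block","split_log"):
        print(n,[(np.round(r["at"],3).tolist(),round(r["score"],2)) for r in tip_of(c,n)[:4]],[(np.round(r["at"],3).tolist(),round(r["score"],2)) for r in search_frame(c,n)[:4]])
print(env.sense()["t"])
E
```

```text
scene [-0.47509696  0.45028608  1.12712751]
lever_axis [([0.594, 0.054, 0.184], 0.79)] [([0.613, 0.074, 0.065], 0.95)]
handle_grip [([0.559, -0.04, 0.178], 0.69)] [([0.55, -0.037, 0.18], 0.5)]
handle [([0.56, -0.043, 0.14], 0.5)] [([0.553, -0.04, 0.179], 0.45)]
press [([0.598, 0.051, -0.003], 0.84)] [([0.614, 0.073, 0.061], 0.66)]
pad [([0.598, 0.054, 0.034], 0.57)] []
sanding_block [([0.609, -0.138, 0.0], 0.87), ([0.585, 0.065, -0.002], 0.82)] [([0.597, -0.132, 0.028], 0.85), ([0.567, 0.084, 0.028], 0.77), ([0.613, 0.072, 0.067], 0.49)]
split_log [([0.583, -0.475, 0.004], 0.76), ([0.372, -0.741, 0.004], 0.55)] [([0.339, -0.746, 0.03], 0.76), ([0.571, -0.464, 0.024], 0.71)]
top [ 0.26943978 -0.33467118  1.29305185]
lever_axis [([0.597, 0.055, 0.183], 0.95), ([0.597, 0.052, 0.002], 0.56)] [([0.63, 0.048, 0.118], 0.62)]
handle_grip [([0.56, -0.037, 0.184], 0.41)] []
handle [([0.598, 0.052, 0.0], 0.59), ([0.557, -0.036, 0.143], 0.54)] [([0.553, -0.044, 0.194], 0.49)]
press [([0.596, 0.054, 0.001], 0.72), ([0.6, 0.055, 0.183], 0.54)] [([0.629, 0.047, 0.115], 0.7)]
pad [] [([0.633, 0.05, 0.118], 0.33)]
sanding_block [([0.61, -0.132, -0.003], 0.76), ([0.586, 0.062, 0.004], 0.7), ([0.559, -0.037, 0.181], 0.7)] [([0.606, -0.139, 0.027], 0.78), ([0.563, 0.058, 0.03], 0.58), ([0.629, 0.048, 0.117], 0.32)]
split_log [([0.371, -0.733, 0.003], 0.83), ([0.58, -0.472, -0.003], 0.8)] [([0.37, -0.729, 0.036], 0.8), ([0.572, -0.47, 0.026], 0.73)]
1.5
```

View pics/scene0.png

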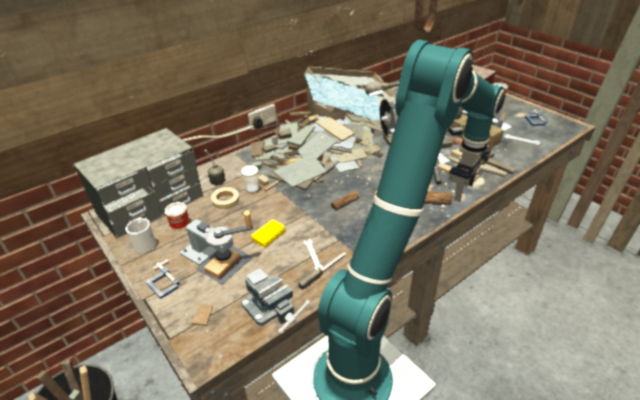

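View pics/top0.png

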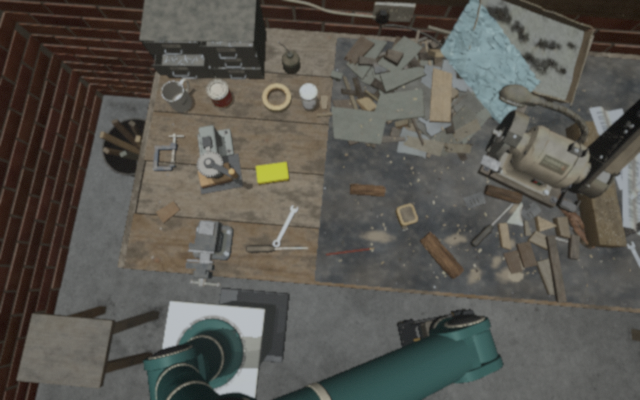

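Run:
```python
from station import *
import cv2,numpy as np
p=cv2.imread("pics/scene0.png")[190:330,140:340]
q=cv2.imread("pics/top0.png")[100:280,150:350]
cv2.imwrite("pics/crop.png",np.hstack([cv2.resize(p,(400,280),interpolation=2),cv2.resize(q,(400,360),interpolation=2)[:280]]))
a=np.array([.597,.0535]);h=np.array([.559,-.039])
th=np.arctan2(*(h-a)[::-1]);print(np.linalg.norm(h-a),th)
for off in(0,.15,.3,.45,.6):
  for s in (1,-1):
    t=th-off;y=s*np.array([-np.sin(t),np.cos(t),0]);z=np.array([0,0,-1.]);R=np.c_[np.cross(y,z),y,z]
    out=[]
    for d,zz in((0,.3),(0,.161),(.314,.161),(.63,.161)):
        q=solver.inverse_kinematics([*(a+.1*np.array([np.cos(th-d),np.sin(th-d)])),zz],R); out.append(None if q is None else np.round(q,2).tolist())
    print(off,s,out[1],out[3],out[0] is not None)
```

```text
0.10000124999218757 -1.960587488160699
0 1 [0.48, 0.46, -0.59, 1.84, 0.31, 0.93, -0.65] [0.48, 0.39, -0.66, 1.95, 0.3, 0.9, -0.73] True
0 -1 [0.9, 0.84, -1.32, 1.82, 0.87, 1.22, 2.06] [0.89, 0.73, -1.32, 1.93, 0.8, 1.14, 2.0] True
0.15 1 [0.46, 0.45, -0.57, 1.84, 0.3, 0.93, -0.79] [0.47, 0.39, -0.65, 1.95, 0.3, 0.89, -0.87] True
0.15 -1 [0.9, 0.84, -1.32, 1.82, 0.87, 1.22, 1.91] [0.89, 0.73, -1.32, 1.93, 0.8, 1.14, 1.85] True
0.3 1 [0.44, 0.45, -0.55, 1.85, 0.28, 0.93, -0.92] [0.47, 0.39, -0.65, 1.95, 0.3, 0.89, -1.02] True
0.3 -1 [0.9, 0.84, -1.32, 1.82, 0.87, 1.22, 1.76] [0.89, 0.73, -1.32, 1.93, 0.8, 1.14, 1.7] True
0.45 1 [0.42, 0.44, -0.52, 1.85, 0.27, 0.92, -1.06] [0.46, 0.38, -0.63, 1.95, 0.29, 0.89, -1.17] True
0.45 -1 [0.9, 0.84, -1.32, 1.82, 0.87, 1.22, 1.61] [0.89, 0.73, -1.32, 1.93, 0.8, 1.14, 1.55] True
0.6 1 [0.41, 0.44, -0.5, 1.85, 0.26, 0.92, -1.2] [0.44, 0.38, -0.62, 1.96, 0.28, 0.89, -1.31] True
0.6 -1 [0.9, 0.84, -1.32, 1.82, 0.87, 1.22, 1.46] [0.89, 0.73, -1.32, 1.93, 0.8, 1.14, 1.4] True
```

View pics/crop.png

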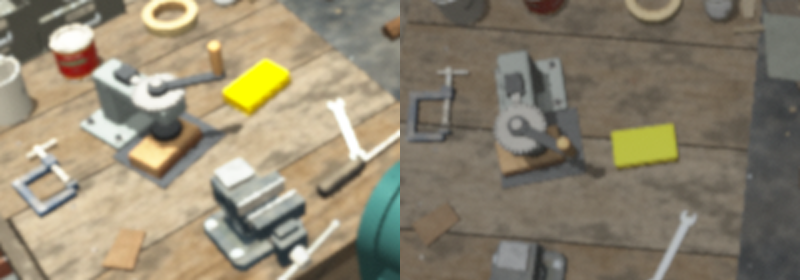

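The crop shows the flat tan cork block under the pad (left crop ~165,148), and the yellow look-alike lies apart. So it is three clicks. I'll move above the handle and take one more look.

```bash
cat > h.py <<'E'
from station import *
import cv2,numpy as np
A=np.array([.597,.0535]);TH=-1.9606
def pt(t,z,a=A): return np.array([*(a+.1*np.array([np.cos(t),np.sin(t)])),z])
def rot(t):
    y=np.array([-np.sin(t),np.cos(t),0]);z=np.array([0,0,-1.]);return np.c_[np.cross(y,z),y,z]
def st():
    s=env.sense();p=s["ee_pos"];d=p[:2]-A
    print("t%.2f"%s["t"],np.round(p,4),"lever %.3f r %.4f"%(TH-np.arctan2(d[1],d[0]),np.hypot(*d)),"F",np.round(s["wrist_force"],1),"w %.4f g %.1f"%(s["gripper_width"],s["grasp_force"]));return s
def look(c):
    p,_=viewer.read_camera(c)
    for n in("handle_grip","handle","lever_axis"): print(c,n,[(np.round(r["at"],4).tolist(),round(r["score"],2)) for r in tip_of(c,n)[:3]])
    return p
E
python3 - <<'E'
from h import *
p=env.sense()["ee_pos"]
env.movel([p[0],p[1],.32],rate=.2)
env.reach(pt(TH,.32),rot(TH-.3)); st()
cv2.imwrite("pics/s1.png",cv2.resize(look("scene")[150:310,120:340],(770,560),interpolation=2)[:,:,::-1]); look("top")
E
```

```text
t4.67 [ 0.559  -0.0403  0.3198] lever -0.005 r 0.1012 F [ 0.3 -1.  -1. ] w 0.0919 g 0.0
scene handle_grip [([0.5599, -0.0398, 0.1815], 0.51)]
scene handle [([0.5608, -0.0423, 0.1369], 0.4)]
scene lever_axis [([0.5957, 0.0546, 0.1849], 0.84)]
top handle_grip [([0.558, -0.0392, 0.1818], 0.64), ([0.5939, 0.0541, -0.0001], 0.35)]
top handle [([0.5584, -0.0356, 0.1407], 0.59)]
top lever_axis [([0.5941, 0.0544, 0.1818], 0.71)]
```

View pics/s1.png

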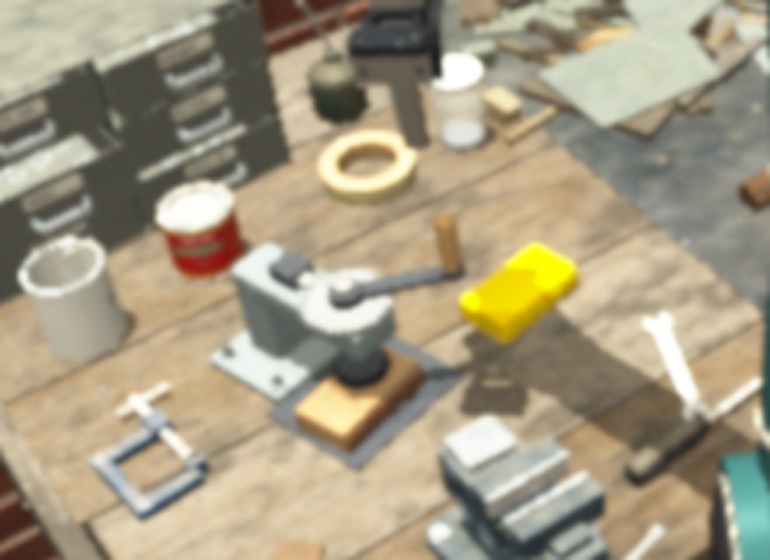

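The picture confirms the cork block under the pad (360,400) and the handle upright at (447,240), clear all round. I'll descend and grip.

Run:
```python
from h import *
env.movel(pt(TH,.163),rate=.12); st()
effector.grasp(squeeze=25); st(); env.pause(.3); st()
```

```text
t6.53 [ 0.5595 -0.0389  0.1637] lever -0.005 r 0.0997 F [ 0.1 -0.3 -0.1] w 0.0920 g 0.0
t7.62 [ 0.5588 -0.0389  0.163 ] lever 0.002 r 0.1000 F [-1.3  1.8 -0. ] w 0.0198 g 25.0
t7.92 [ 0.5589 -0.0389  0.163 ] lever 0.002 r 0.0999 F [-1.2  1.1  0.1] w 0.0197 g 25.0
```

Run:
```python
from h import *
for k in range(1,10):
    env.movel(pt(TH-k*.0524,.163),rate=.03); st()
look("top");look("scene")
```

```text
t8.24 [ 0.5574 -0.0382  0.1632] lever 0.018 r 0.0999 F [ 9.2 -2.  -8.1] w 0.0199 g 25.0
t8.57 [ 0.5517 -0.0356  0.1631] lever 0.081 r 0.0999 F [ 5.9 -1.4 -5.8] w 0.0201 g 25.0
t8.89 [ 0.5459 -0.0324  0.1631] lever 0.147 r 0.1000 F [ 4.8 -1.3 -3.8] w 0.0198 g 25.0
t9.22 [ 0.5406 -0.0291  0.1631] lever 0.209 r 0.1000 F [ 3.  -0.9 -2.7] w 0.0199 g 25.0
t9.54 [ 0.5378 -0.027   0.1631] lever 0.244 r 0.1000 F [ 6.9 -3.1 -5.7] w 0.0201 g 25.0
t9.87 [ 0.5331 -0.0234  0.1631] lever 0.304 r 0.1000 F [ 6.3 -2.7 -4.7] w 0.0197 g 25.0
t10.19 [ 0.5284 -0.0193  0.163 ] lever 0.366 r 0.1000 F [ 4.1 -1.  -3.6] w 0.0197 g 25.0
t10.52 [ 0.5246 -0.0155  0.163 ] lever 0.420 r 0.1000 F [ 3.8 -1.4 -2.3] w 0.0203 g 25.0
t10.84 [ 0.5224 -0.0131  0.1631] lever 0.452 r 0.1000 F [ 7.1 -3.8 -5.1] w 0.0195 g 25.0
top handle_grip [([0.523, -0.0116, 0.1802], 0.43)]
top handle [([0.5209, -0.0136, 0.1422], 0.54)]
top lever_axis [([0.5939, 0.0541, 0.1846], 0.55)]
scene handle_grip [([0.5979, 0.0562, 0.0278], 0.66), ([0.5956, 0.0536, -0.0042], 0.43), ([0.5241, -0.0137, 0.1786], 0.42)]
scene handle [([0.5234, -0.0196, 0.1389], 0.43)]
scene lever_axis [([0.5955, 0.0542, 0.1807], 0.67)]
```

Forces rise just past 0.209 and 0.42, as expected for clicks 1 and 2, so the lever angle is calibrated. I'll go on to click 3.

Run:
```python
from h import *
for d in(.5,.55,.59,.61,.628): env.movel(pt(TH-d,.163),rate=.03); st()
env.pause(.5); st()
cv2.imwrite("pics/s2.png",cv2.resize(look("scene")[150:310,120:340],(770,560),interpolation=2)[:,:,::-1]); look("top")
```

```text
t11.49 [ 0.5205 -0.0109  0.1631] lever 0.481 r 0.1000 F [ 6.6 -4.3 -5. ] w 0.0201 g 25.0
t11.81 [ 0.5168 -0.0063  0.1631] lever 0.541 r 0.1000 F [ 4.8 -3.1 -2.6] w 0.0200 g 25.0
t12.09 [ 0.5141 -0.0025  0.163 ] lever 0.587 r 0.1001 F [ 4.  -2.2 -1.9] w 0.0197 g 25.0
t12.34 [ 5.128e-01 -5.000e-04  1.630e-01] lever 0.611 r 0.1000 F [ 3.8 -2.6 -1.8] w 0.0199 g 25.0
t12.59 [0.5119 0.0008 0.163 ] lever 0.626 r 0.1001 F [ 3.7 -2.9 -2.1] w 0.0205 g 25.0
t13.09 [0.512  0.0009 0.163 ] lever 0.627 r 0.1000 F [ 3.8 -3.  -2.3] w 0.0199 g 25.0
scene handle_grip [([0.5125, 0.001, 0.1779], 0.44)]
scene handle [([0.513, -0.0019, 0.1406], 0.6)]
scene lever_axis [([0.5961, 0.0549, 0.1824], 0.79)]
top handle_grip [([0.5129, 0.0021, 0.1793], 0.47)]
top handle [([0.5098, 0.0024, 0.1413], 0.55)]
top lever_axis [([0.5964, 0.0518, 0.1807], 0.75)]
```

View pics/s2.png

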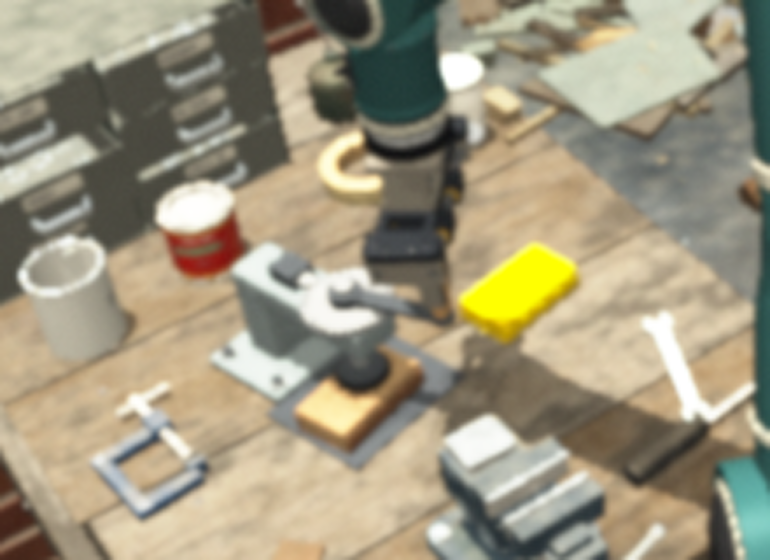

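The lever is turned with the handle held in the fingers (440,300). The pad is down on the cork block (360,370), which has not moved. The arm is steady at 0.627 rad, the third click, so I'm handing in.

```bash
python3 -c "
from h import *
print(workorder.finish_job()); st()"
```

```text
the job is handed in; nothing more can be done
None
the job is handed in; nothing more can be done
```

The cork sanding block was in the press, so I turned the lever three clicks (about 0.627 rad) and handed the job in still gripping the handle there; neither piece was touched, and no verdict came back.

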